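# Take the temperature of a specimen carrier through its probe port

## Robot

A 7-joint arm with a two-finger parallel gripper is mounted at the origin on the work surface. World frame = base frame: x ahead of the robot, y to its left, z up, the work surface at z = 0. Lengths are in m, angles in rad, forces in N, time in s.
With the tool pointing down it reaches from about 0.4 to 0.85 m from the base axis. Payload 4.5 kg.
Tool frame: the origin (TCP) lies midway between the tips of the shut fingers; the grasp point (between the pads) lies r.grip_point_offset behind it (r.grip_point_offset is the distance from the TCP to the grasp point, in m); z points along the fingers, y is the line along which they close (so a half turn about z gives the same grasp; the last joint's range is limited). The gripper opens to 88 mm and grips with 3 to 60 N. Pads are 18 mm wide; open, the fingers measure 123 mm over their backs; the gripper's body (75 mm by 187 mm) begins 45 mm behind the grasp point.
Start: joints at [1.265, 0.689, -0.195, 1.565, 0.157, 0.902, -0.215], TCP at [0.208, -0.589, 0.239] pointing down, gripper open.
Joint ranges: [-3.01, 3.01], [-0.46, 2.08], [-1.47, 1.51], [0.13, 2.56], [-1, 4.14], [0.04, 2.09], [-2.66, 2.66]. Speed limits (rad/s): [2.57, 2.57, 3.14, 3.14, 3.14, 3.14, 3.14].

## Interface

Orientations are given as a unit quaternion [x, y, z, w].
In Python, from plant import r gives the robot as it stands.
- The arm moves only by the shell command python3 -m jog 'ROWS' [FORCE]. ROWS is JSON, a list of rows, each an object of numbers: "wx", "wy", "wz": the turn, a rotation vector about the world's x, y, z as a fraction of full scale; "dx", "dy", "dz": the shift along the world's x, y, z as a fraction of full scale; "hand": the closure, from 0 (fully open) to 1 (shut). In form: [{"wx": .., "wy": .., "wz": .., "dx": .., "dy": .., "dz": .., "hand": ..}, ...]. A call has 1 to 5 rows; each row shifts and turns the commanded pose from where the row before left it; what a row does not reach is not made up. Full scale, the value 1, is 0.25 m for a shift and 2 rad for a turn. A row lasts 1/12 s, in which the tool goes at most 41.7 mm and 7.16 degrees, less where a joint would pass 70% of its speed; a pose out of reach is approached as far as the arm can. A call with a number of a shift or a turn outside -1 to 1 is refused whole. A call with a gripper value outside its range is refused whole. The fingers move at their own pace and stop on an object; FORCE is the grip in N (left out, the last holds). Time passes only in rows, so rows that do not move let the fingers close. It gives the time, the measured TCP pose, the force, the opening and the grip force at its end, in the units of the state.
- r.get_state(): the state, without advancing time (a new reading comes with each control period).
- r.snapshot(name): name is "scene" or "side" or "wrist"; returns the picture (480x640x3 uint8, red, green, blue); there is no depth.
- r.camera_info(name): a dict with "mtx" (3x3 intrinsics, pixels), "R" (3x3) and "t" (3): a world point X has camera coordinates R X + t. Camera axes: x right, y down, z forward; pixel columns grow to the right and rows downward; lengths in m; the calibration is good to about 2 mm. The wrist camera is an equidistant fisheye: a pixel r from the principal point sees the ray r / f radians off the axis. A picture is of the moment at which its call begins: read the wrist's pose just before it. camera_info takes no time and is no camera call; for the wrist camera it gives the pose at the moment of the call.
- r.finish_job(): hands the job in; it is judged then, once.
Trained networks look in the newest picture that a camera, given by its name, has taken for a name from the list of things; names that differ only in an ending like _2 or _b are one class to them, and where a whole thing is asked for, a point or a joint stands for the part that bears it (a point fixed in the world has none). Each returns a list of dicts, best first, with "p" (0 to 1); they miss things now and then, are a little off and sometimes report something else, mostly with a low value. They report only what shows in the picture. A call takes as long as a camera call. They do not tell look-alikes from the thing itself.
- r.search_frame(camera, query): "bbox" ([left, top, right, bottom] in pixels, round what is visible of it).
- r.masks_of(camera, query): "region" (480x640 bool, what is visible of it) and "bbox" ([left, top, right, bottom] in pixels, round what is visible of it).
The state is a dict: "clock": time; "q": joint angles; "qd": joint speeds; "joint_torque": joint torques, N m; "tool_pos": TCP position; "eef_rot": TCP orientation; "contact_force": force on the tool from outside, world axes, zero at the start; "moment": the same for the moment, N m; "opening": opening from 0.0 (shut) to 1.0 (fully open); "finger_force": force on a finger pad.
Only numpy, scipy, OpenCV 4.12 (cv2) and the standard library are available. Lean on these libraries where they do the work, as an engineer would, in place of code of your own. Each camera call takes 0.05 s, during which the arm holds its last target. There are 200 camera calls.

## Task

Check the cold chain of the specimen carrier: swing its front latch lever out and down until it is free, open the lid until it stands upright by itself, then draw the probe thermometer out of its stand and lower its flat probe through the narrow port in the tube deck until the black immersion mark is level with the deck. Keep holding the thermometer there for the reading, upright and carried by your grip alone: the program finishes while still holding it, with lid and latch left open. Do not force the probe, and leave the other things on the desk where they are.

Things in the scene. Friction and masses are not known exactly. Their poses are not given: they have to be found in the camera images.
- port (a point): Middle of the probe port's mouth, on the top face of the white tube deck inside the carrier, 105 mm above the table. The port is a rectangular slot, 22 mm long (this frame's x) by 10 mm (y), 2 mm more than the probe both ways, through a 14 mm deck; over the top 8 mm its four sides slope out to a mouth of 30 x 18 mm. Axes as carrier. Red tube caps 14 mm tall stand over 25 mm to its left and right.
- carrier: Specimen carrier, a fixed blue box 160 (x) x 240 (y) x 125 mm tall, walls 12 mm; closed, the white lid (22 mm thick) reaches 147 mm, its handle 179 mm. Origin: middle of its underside, z up; +x points from the latch on its front to the lid hinge on its back. The port lies at x -28, y 0, z 105 mm, 93 mm above the inner floor.
- latch (a joint): Draw latch lever on the middle of the carrier's front: 0 = shut (upright, its claw over the lid's keeper so that the lid cannot rise), grows as its top swings out from the carrier and down, to 1.6 rad. Light (under 1 N at the lip), stays where it is left. Clear of the lid from 0.5 rad; free, as wanted, from 0.8.
- latch_hinge (a point): Point on the latch's hinge axis (the carrier's y axis), at x -84, y 0, z 92 mm in the carrier's frame. Its frame turns with the lever.
- latch_lip (a point): Middle of the pull lip at the lever's free end: steel, 26 mm wide (y), 24 mm long (x), 7 mm thick (z), free on both sides. Lies at x -24, z +58.5 mm in the frame of latch_hinge (shut: 150 mm above the table, 28 mm in front of the front face). Pinched across its width it may turn between the fingers.
- lid (a joint): Lid of the carrier: 0 = shut, grows as its front edge rises and swings back, 1.57 = upright, stop at 1.75 rad. The hinge is stiff: the lid stays where it is left; about 6 to 7 N at the handle lift it.
- lid_hinge (a point): Point on the lid's hinge axis (the carrier's y axis), at x +80, y 0, z 125 mm in the carrier's frame. Its frame turns with the lid.
- lid_handle (a point): Place to take the lid: front end of the black carrying handle on top, a bar 18 mm wide (y), 16 mm thick, 112 mm long (x), free on both sides. The bar's middle, 30 mm behind the lid's front edge, at x -130, z +46 mm in the frame of lid_hinge (shut: 171 mm above the table). Pinched across its width it can turn between the fingers as the lid swings up.
- thermometer: Probe thermometer upright in its stand, about 0.12 kg. Origin: middle of the probe's lower tip; z up. Flat steel probe 20 (x) x 8 mm (y), 90 mm long, the last 6 mm narrowed to 14 x 4; black immersion mark round it 60 mm above the tip. White head 34 (x) x 20 mm (y), 90 to 182 mm above the tip. A half turn about z makes no difference.
- thermo_head (a point): Middle of the thermometer's head where it is gripped, across its 20 mm, 132 mm above the tip on the axis. Axes as the thermometer.
- stand: Fixed grey stand: foot 85 x 75 x 12 mm, on it a column 48 x 36 mm up to 107 mm above the table, with a well 24 x 12 mm for the probe. The thermometer's head rests on the column, its tip 17 mm above the table. Origin at the middle of the foot's underside; x along the thermometer's wide side.
- pump_bottle: Bystander, to be left where it stands: white pump sanitiser bottle, 68 mm across, 190 mm tall. Origin in the middle of its underside.
- gel_bottle: Bystander, to be left where it stands: clear hand-gel bottle, 52 mm across, 150 mm tall. Origin in the middle of its underside.
- phone: Bystander, to be left where it stands: black phone lying flat, 150 x 72 x 9 mm. Origin in the middle of its underside.
- pen: Bystander, to be left where it stands: pen lying flat, 140 mm long. Origin in the middle of its underside.
- pen_cup: Bystander, to be left where it stands: black round pen cup with pens, 76 mm across, 160 mm tall. Origin in the middle of its underside.
There are look-alikes about, which are no part of the job. There is more than one size of the stand; the one meant has the size given above.

How it is judged:
By the outcome, as a careful person would: the job done as asked, in the order asked, and still so for the second after the job is handed in, while the arm keeps its last pose, push and grip.
It also fails if it takes over 72 s, if anything falls off the work surface, if the arm or the gripper's body presses on something with over 40 N, if the wrist force passes 120 N, or if a joint passes its speed limit or range.

## Working session

There is one attempt and no reset: what is moved stays moved. The work goes in short steps, Python scripts to look and compute and a shell command to move; the robot and the scene stay as the last step left them, time stands still between calls to the robot, and variables do not carry over. Pictures are saved under pics/ and viewed, at most 10 in all, crops included, and the job is handed in when it is done.

```bash
ls; mkdir -p pics
python3 - <<'E'
from plant import r
import cv2,numpy as np
for c in("scene","side"):
    im=r.snapshot(c); cv2.imwrite(f"pics/{c}0.png",im[:,:,::-1])
    i=r.camera_info(c); print(c,np.round(i["mtx"],1).tolist(),np.round(-i["R"].T@i["t"],3),np.round(i["R"],3).tolist())
    for q in("carrier","latch_lip","lid_handle","thermometer","stand","port"):
        print(q,[(np.round(d["bbox"]).astype(int).tolist(),round(d["p"],2)) for d in r.search_frame(c,q)])
print(r.get_state(),r.grip_point_offset)
E
```

```text
pics
scene [[578.0, 0.0, 319.2], [0.0, 578.0, 239.8], [0.0, 0.0, 1.0]] [ 1.344 -0.449  1.304] [[0.467, 0.884, 0.01], [0.687, -0.356, -0.634], [-0.557, 0.303, -0.773]]
carrier [([330, 199, 414, 308], 0.76)]
latch_lip [([334, 227, 348, 246], 0.56), ([385, 160, 406, 200], 0.3)]
lid_handle [([339, 203, 416, 283], 0.84), ([161, 292, 192, 337], 0.64)]
thermometer [([157, 275, 172, 306], 0.59)]
stand [([145, 215, 192, 280], 0.82), ([157, 291, 192, 335], 0.57)]
port [([335, 199, 416, 308], 0.87)]
side [[597.2, 0.0, 321.7], [0.0, 597.2, 236.6], [0.0, 0.0, 1.0]] [0.066 0.623 1.061] [[-0.82, -0.573, -0.006], [-0.442, 0.639, -0.629], [0.364, -0.513, -0.777]]
carrier [([193, 211, 309, 366], 0.88), ([362, 158, 393, 224], 0.57)]
latch_lip [([290, 239, 314, 274], 0.8)]
lid_handle [([196, 208, 309, 330], 0.78)]
thermometer [([422, 105, 441, 143], 0.83)]
stand [([454, 158, 519, 239], 0.92), ([402, 133, 444, 182], 0.81)]
port [([196, 207, 309, 363], 0.92)]
{'clock': 0.7, 'q': array([ 1.26481547,  0.68908479, -0.1946002 ,  1.56529208,  0.15731951,
        0.90251534, -0.21507649]), 'qd': array([ 3.95347305e-05, -1.15335394e-03,  9.25979635e-04,  4.24515458e-04,
        6.59722060e-05,  1.77126943e-03,  1.13475812e-03]), 'joint_torque': array([-5.23161125e-04, -5.27368641e+01, -1.26671221e+00, -1.53721082e+01,
       -5.17733395e-02, -7.63151056e-04, -4.72171102e-07]), 'tool_pos': array([ 0.20832735, -0.58928416,  0.23875434]), 'eef_rot': array([9.85598466e-01, 1.69102517e-01, 4.33768523e-06, 4.33589576e-05]), 'contact_force': array([-0.55825511,  0.61046294, -0.29460101]), 'moment': array([-0.05431979, -0.01026758, -0.01762638]), 'finger_force': 0.0, 'opening': 0.9961791956965848} 0.0187
```

View pics/scene0.png

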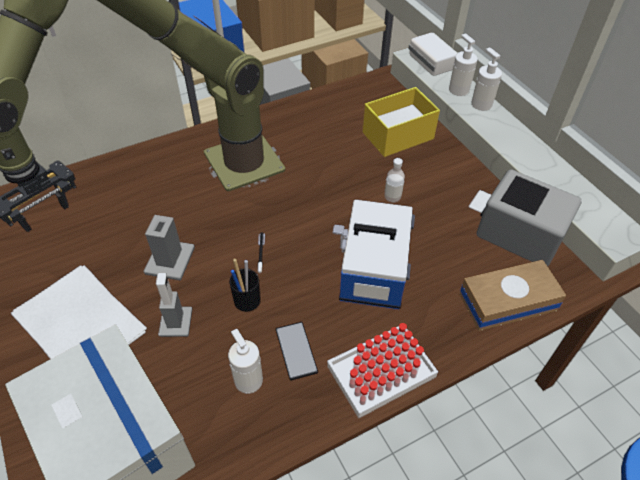

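View pics/side0.png

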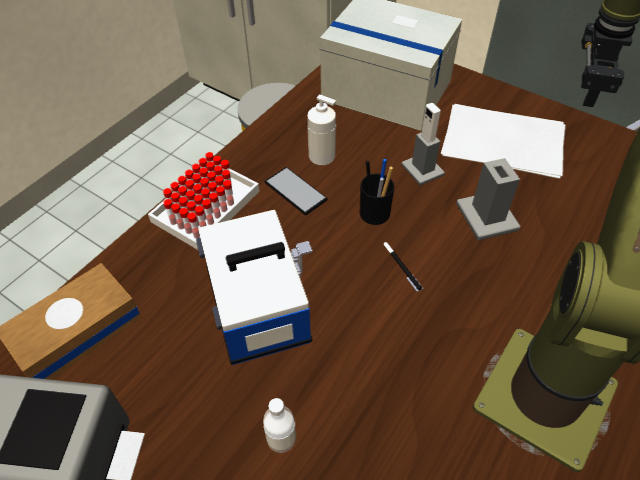

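The scene picture shows the blue carrier with its white lid (375,250), its latch on the left side (340,232). The candidates are:
- **Stands:** a small one holding the thermometer (172,315), and an empty larger look-alike (163,245).
- **Thermometer:** only one is visible, at (163,290) in scene and (431,122) in side.

Next I fit the poses to the masks and take a close crop.

```bash
cat > h.py <<'E'
from plant import r
import cv2,numpy as np
from scipy.optimize import minimize
from scipy.spatial.transform import Rotation as Rot
def proj(i,X):
    c=np.asarray(X)@i["R"].T+i["t"]; p=c@i["mtx"].T; return p[:,:2]/p[:,2:]
def box(x0,x1,y0,y1,z0,z1): return np.array([[x,y,z] for x in(x0,x1) for y in(y0,y1) for z in(z0,z1)])
def place(P,x,y,a): return P@Rot.from_euler('z',a).as_matrix().T+[x,y,0]
S=4
def sil(i,boxes,p):
    m=np.zeros((480*S,640*S),np.uint8)
    for b in boxes:
        h=cv2.convexHull(proj(i,place(b,*p)).astype(np.float32))
        cv2.fillConvexPoly(m,np.round((h+.5)*S).astype(int),1)
    return m
def fit(obs,boxes,p0,step=(.02,.02,.15)):
    obs=[(i,cv2.resize(m.astype(np.uint8),None,fx=S,fy=S,interpolation=0)) for i,m in obs]
    def f(p): return sum(1-(s&m).sum()/(s|m).sum() for i,m in obs for s in[sil(i,boxes,p)])
    s0=np.vstack([p0]+[np.array(p0)+np.eye(3)[k]*step[k] for k in range(3)])
    o=minimize(f,p0,method='Nelder-Mead',options=dict(initial_simplex=s0,xatol=1e-4,fatol=1e-4,maxiter=150)); return o.x,o.fun
E
python3 - <<'E'
from h import *
cr=[]
M={}
for c in("scene","side"):
    im=r.snapshot(c)
    for q in("carrier","thermometer","stand","latch_lip"):
        L=r.masks_of(c,q)
        M[c,q]=[d["region"] for d in L]; print(c,q,[(np.round(d["bbox"]).astype(int).tolist(),int(d["region"].sum()),round(d["p"],2)) for d in L])
import pickle; pickle.dump(M,open("m.pkl","wb"))
I={c:r.camera_info(c) for c in("scene","side")}
def back(c,u,v,z):
    i=I[c]; d=i["R"].T@np.linalg.inv(i["mtx"])@[u,v,1]; o=-i["R"].T@i["t"]; return (o+d*(z-o[2])/d[2])[:2]
print("lid ctr",back("scene",378,238,.147),back("side",255,268,.147))
print("stand",back("scene",175,322,0.01),back("side",423,170,.01),"latch",back("scene",341,236,.15),back("side",302,250,.15))
a=cv2.resize(cv2.imread("pics/scene0.png")[205:345,130:230],(400,560),interpolation=2)
b=cv2.resize(cv2.imread("pics/side0.png")[90:230,390:490],(400,560),interpolation=2)
cv2.imwrite("pics/crop.png",np.hstack([a,b]))
E
```

```text
scene carrier [([333, 199, 415, 309], 6692, 0.95)]
scene thermometer [([158, 274, 170, 306], 325, 0.8)]
scene stand [([159, 292, 190, 336], 1004, 0.97), ([144, 216, 194, 279], 2127, 0.6)]
scene latch_lip []
side carrier [([192, 211, 311, 368], 12516, 0.82)]
side thermometer [([425, 105, 441, 141], 445, 0.71)]
side stand [([402, 132, 446, 183], 1300, 0.78), ([454, 157, 520, 239], 3308, 0.62)]
side latch_lip [([292, 242, 312, 271], 327, 0.8)]
lid ctr [0.57621733 0.14303627] [0.55502537 0.15417883]
stand [ 0.48401906 -0.40110896] [ 0.4740766  -0.38848716] latch [0.52819858 0.05960561] [0.50581902 0.07067261]
```

View pics/crop.png

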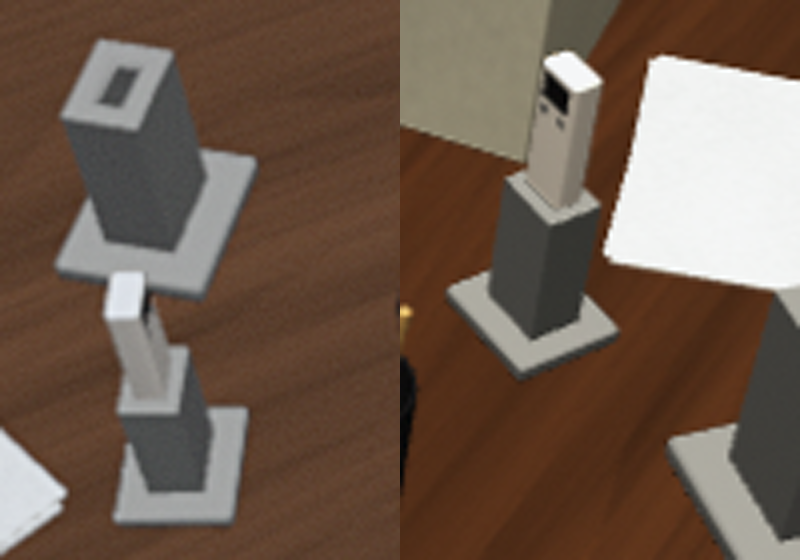

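The crop confirms that the thermometer stands in the small stand (foot about 85x75 by proportion) and the larger stand is empty.

```bash
cat > boxes.py <<'E'
from h import box
car=[box(-.08,.08,-.12,.12,0,.147),box(-.12,-.096,-.013,.013,.1465,.1535),box(-.106,-.08,-.013,.013,.085,.15)]
hd=[box(-.06,.052,-.009,.009,.163,.179)]
st=[box(-.0425,.0425,-.0375,.0375,0,.012),box(-.024,.024,-.018,.018,0,.107)]
th=[box(-.017,.017,-.01,.01,.107,.199)]
E
python3 - <<'E'
from h import *; from boxes import *; import pickle
M=pickle.load(open("m.pkl","rb")); I={c:r.camera_info(c) for c in("scene","side")}
C=("scene","side")
print("car both",*fit([(I[c],M[c,"carrier"][0]) for c in C],car+hd,(.566,.148,1.2)))
for c in C: print(c,*fit([(I[c],M[c,"carrier"][0])],car+hd,(.566,.148,1.2)))
for a in (0,.6,1.2,1.8,2.5):
    print("st+th",a,*fit([(I[c],M[c,"stand"][0]|M[c,"thermometer"][0]) for c in C],st+th,(.475,-.395,a)))
E
```

```text
car both [0.57069232 0.15040083 0.91472969] 0.08579995806899043
scene [0.56996819 0.1487815  0.9164485 ] 0.0416244303809028
side [0.57149223 0.15050407 0.91650769] 0.037917365751233834
st+th 0 [ 0.48104364 -0.39815808 -0.41801255] 0.22605937679404686
st+th 0.6 [ 0.48068527 -0.39478441  1.14960067] 0.3729645475519989
st+th 1.2 [ 0.4809101  -0.39609349  1.25228347] 0.37056943515472285
st+th 1.8 [ 0.48036289 -0.39582263  1.19043017] 0.37095363021488903
st+th 2.5 [ 0.48092579 -0.39824584  2.6951536 ] 0.2268684567108754
```

```bash
R='x'; 
python3 -m jog '[{"dx":0.066,"dy":0.145,"dz":0.05,"wz":0.016},{"dx":0.066,"dy":0.145,"dz":0.05,"wz":0.016},{"dx":0.066,"dy":0.145,"dz":0.05,"wz":0.016},{"dx":0.066,"dy":0.145,"dz":0.05,"wz":0.016}]'
python3 -m jog '[{"dx":0.066,"dy":0.145,"wz":0.016},{"dx":0.066,"dy":0.145,"wz":0.016},{"dx":0.066,"dy":0.145,"wz":0.016},{"dx":0.066,"dy":0.145,"wz":0.016},{"dx":0.066,"dy":0.145,"wz":0.016}]'
```

```text
invalid input
invalid input
```

```bash
python3 -m jog '[{"wx":0,"wy":0,"wz":0.016,"dx":0.066,"dy":0.145,"dz":0.05,"hand":0},{"wx":0,"wy":0,"wz":0.016,"dx":0.066,"dy":0.145,"dz":0.05,"hand":0},{"wx":0,"wy":0,"wz":0.016,"dx":0.066,"dy":0.145,"dz":0.05,"hand":0},{"wx":0,"wy":0,"wz":0.016,"dx":0.066,"dy":0.145,"dz":0.05,"hand":0}]'
```

```text
clock: 1.53
tool_pos: [0.2746, -0.4429, 0.2891]
eef_rot: [0.973, 0.232, 0.0, 0.0]
contact_force: [1.0, -0.1, 0.2]
opening: 0.998
finger_force: 0.0
```

```bash
python3 -m jog '[{"wx":0,"wy":0,"wz":0.016,"dx":0.066,"dy":0.145,"dz":0,"hand":0},{"wx":0,"wy":0,"wz":0.016,"dx":0.066,"dy":0.145,"dz":0,"hand":0},{"wx":0,"wy":0,"wz":0.016,"dx":0.066,"dy":0.145,"dz":0,"hand":0},{"wx":0,"wy":0,"wz":0.016,"dx":0.066,"dy":0.145,"dz":0,"hand":0},{"wx":0,"wy":0,"wz":0.016,"dx":0.066,"dy":0.145,"dz":0,"hand":0}]'
python3 -m jog '[{"wx":0,"wy":0,"wz":0.016,"dx":0.066,"dy":0.145,"dz":0,"hand":0},{"wx":0,"wy":0,"wz":0.016,"dx":0.066,"dy":0.145,"dz":0,"hand":0},{"wx":0,"wy":0,"wz":0.016,"dx":0.066,"dy":0.145,"dz":0,"hand":0},{"wx":0,"wy":0,"wz":0.016,"dx":0.066,"dy":0.145,"dz":0,"hand":0},{"wx":0,"wy":0,"wz":0.016,"dx":0.066,"dy":0.145,"dz":0,"hand":0}]'
python3 - <<'E'
from h import *; from boxes import *
i=r.camera_info("wrist"); print({k:np.round(v,3).tolist() for k,v in i.items()})
im=r.snapshot("wrist"); 
for q in ("latch_lip","lid_handle","carrier"): print(q,[(np.round(d["bbox"]).astype(int).tolist(),round(d["p"],2)) for d in r.search_frame("wrist",q)])
# overlay model
def fp(X):
    c=X@i["R"].T+i["t"]; rr=np.hypot(c[:,0],c[:,1]); th_=np.arctan2(rr,c[:,2]); f=i["mtx"][0,0]
    return i["mtx"][:2,2]+(f*th_/rr)[:,None]*c[:,:2]
im=im[:,:,::-1].copy()
for b in car+hd:
    P=fp(place(b,.571,.150,.915))
    for a in range(8):
        for k in(1,2,4):
            if not a&k: cv2.line(im,tuple(np.round(P[a]).astype(int).tolist()),tuple(np.round(P[a|k]).astype(int).tolist()),(0,255,255),1)
cv2.imwrite("pics/w1.png",im)
E
```

```text
clock: 1.95
tool_pos: [0.3572, -0.2616, 0.289]
eef_rot: [0.951, 0.309, 0.0, 0.0]
contact_force: [0.8, -0.4, -0.3]
opening: 0.999
finger_force: 0.0
clock: 2.37
tool_pos: [0.4398, -0.0803, 0.289]
eef_rot: [0.923, 0.384, 0.0, 0.0]
contact_force: [0.1, -0.5, -1.3]
opening: 0.999
finger_force: 0.0
{'mtx': [[371.648, 0.0, 316.834], [0.0, 371.648, 232.439], [0.0, 0.0, 1.0]], 'R': [[0.709, -0.705, -0.0], [-0.671, -0.675, 0.306], [-0.216, -0.217, -0.952]], 't': [-0.368, 0.183, 0.517]}
latch_lip [([224, 1, 274, 48], 0.9)]
lid_handle [([107, 2, 278, 39], 0.75), ([393, 194, 492, 295], 0.27)]
carrier [([107, 0, 387, 62], 0.62)]
```

View pics/w1.png

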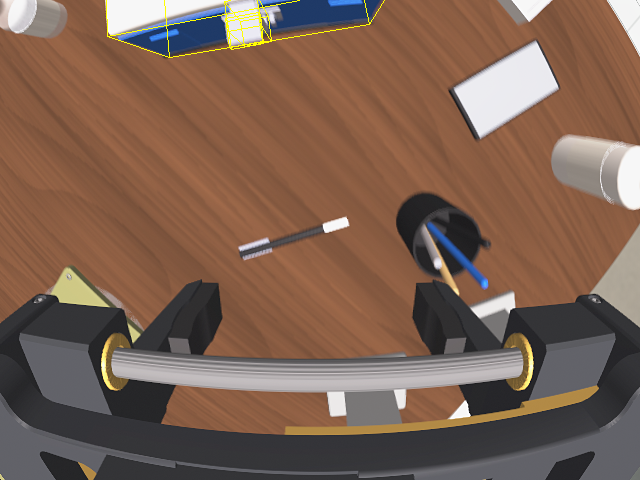

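The model outline fits the box well; the latch is at about (250,22). I move closer and measure it there.

```bash
python3 -m jog '[{"wx":0,"wy":0,"wz":0.032,"dx":0.066,"dy":0.145,"dz":-0.03,"hand":0},{"wx":0,"wy":0,"wz":0.032,"dx":0.066,"dy":0.145,"dz":-0.03,"hand":0},{"wx":0,"wy":0,"wz":0,"dx":0,"dy":0,"dz":0,"hand":0.3}]'
cat >> h.py <<'E'
def fp(i,X):
    c=np.atleast_2d(X)@i["R"].T+i["t"]; rr=np.hypot(c[:,0],c[:,1]); t=np.arctan2(rr,c[:,2]); f=i["mtx"][0,0]
    return i["mtx"][:2,2]+(f*t/rr)[:,None]*c[:,:2]
def fback(i,u,v,z):
    d=(np.array([u,v])-i["mtx"][:2,2]); rr=np.hypot(*d); t=rr/i["mtx"][0,0]; ray=np.r_[d/rr*np.sin(t),np.cos(t)]
    w=i["R"].T@ray; o=-i["R"].T@i["t"]; return o+w*(z-o[2])/w[2]
def draw(i,im,boxes,p,col=(0,255,255)):
    for b in boxes:
        P=fp(i,place(b,*p))
        for a in range(8):
            for k in(1,2,4):
                if not a&k: cv2.line(im,tuple(np.round(P[a]).astype(int).tolist()),tuple(np.round(P[a|k]).astype(int).tolist()),col,1)
E
python3 - <<'E'
from h import *; from boxes import *
i=r.camera_info("wrist"); im=r.snapshot("wrist")[:,:,::-1].copy()
for q in ("latch_lip","lid_handle"):
    for d in r.masks_of("wrist",q):
        b=d["bbox"]; v,u=np.nonzero(d["region"]); print(q,np.round(b).astype(int).tolist(),round(d["p"],2))
cv2.imwrite("pics/w2raw.png",im)
draw(i,im,car[:1]+car[1:2]+hd,(.571,.150,.915)); cv2.imwrite("pics/w2.png",im)
E
```

```text
clock: 2.82
tool_pos: [0.4745, -0.0038, 0.2733]
eef_rot: [0.895, 0.446, 0.002, -0.002]
contact_force: [0.6, 0.1, 0.3]
opening: 0.947
finger_force: 0.0
latch_lip [274, 92, 315, 144] 0.73
lid_handle [148, 2, 456, 100] 0.71
```

View pics/w2.png

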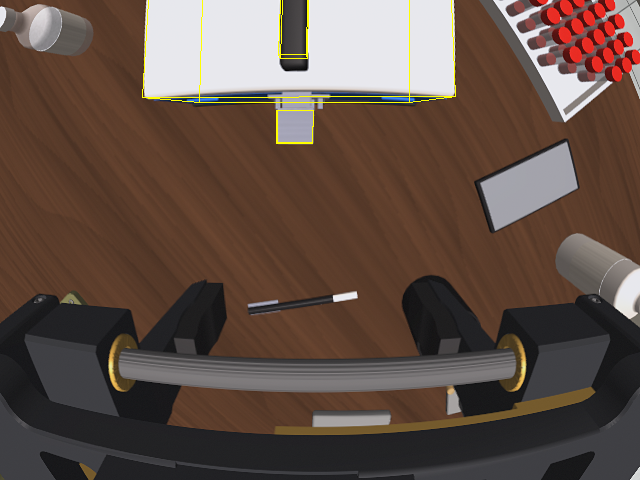

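The drawn lip and lid coincide with the picture (lip centre 295,126), so the carrier pose holds. I go to the latch.

```bash
python3 -m jog '[{"wx":0,"wy":0,"wz":0,"dx":0.061,"dy":0.136,"dz":0,"hand":0.3},{"wx":0,"wy":0,"wz":-0.004,"dx":0.061,"dy":0.136,"dz":0,"hand":0.3},{"wx":0,"wy":0,"wz":0,"dx":0,"dy":0,"dz":-0.14,"hand":0.3},{"wx":0,"wy":0,"wz":0,"dx":0,"dy":0,"dz":-0.14,"hand":0.3},{"wx":0,"wy":0,"wz":0,"dx":0,"dy":0,"dz":-0.14,"hand":0.3}]' 15
python3 -m jog '[{"wx":0,"wy":0,"wz":0,"dx":0,"dy":0,"dz":-0.14,"hand":0.3},{"wx":0,"wy":0,"wz":0,"dx":0,"dy":0,"dz":0,"hand":0.3},{"wx":0,"wy":0,"wz":0,"dx":0,"dy":0,"dz":0,"hand":0.3}]'
```

```text
clock: 3.38
tool_pos: [0.5032, 0.0559, 0.1681]
eef_rot: [0.9, 0.437, 0.001, 0.001]
contact_force: [0.3, -0.7, 0.4]
opening: 0.7
finger_force: 0.0
clock: 3.63
tool_pos: [0.5015, 0.0559, 0.1331]
eef_rot: [0.899, 0.437, -0.002, 0.0]
contact_force: [0.8, 0.7, 0.3]
opening: 0.7
finger_force: 0.0
```

```bash
python3 -m jog '[{"wx":0,"wy":0,"wz":0.005,"dx":0.015,"dy":0.034,"dz":-0.008,"hand":0.3},{"wx":0,"wy":0,"wz":0,"dx":0,"dy":0,"dz":0,"hand":1},{"wx":0,"wy":0,"wz":0,"dx":0,"dy":0,"dz":0,"hand":1},{"wx":0,"wy":0,"wz":0,"dx":0,"dy":0,"dz":0,"hand":1},{"wx":0,"wy":0,"wz":0,"dx":0,"dy":0,"dz":0,"hand":1}]' 12
python3 -m jog '[{"wx":0,"wy":0,"wz":0,"dx":0,"dy":0,"dz":0,"hand":1},{"wx":0,"wy":0,"wz":0,"dx":0,"dy":0,"dz":0,"hand":1},{"wx":0,"wy":0,"wz":0,"dx":0,"dy":0,"dz":0,"hand":1}]' 12
```

```text
clock: 4.05
tool_pos: [0.507, 0.0669, 0.1327]
eef_rot: [0.897, 0.443, 0.001, 0.0]
contact_force: [0.3, -0.1, 0.3]
opening: 0.424
finger_force: 0.0
clock: 4.3
tool_pos: [0.5074, 0.0662, 0.1322]
eef_rot: [0.897, 0.443, 0.001, 0.001]
contact_force: [0.8, -2.7, 4.1]
opening: 0.287
finger_force: 12.0
```

```bash
python3 -m jog '[{"wx":0,"wy":0,"wz":0,"dx":-0.021,"dy":-0.027,"dz":-0.016,"hand":1},{"wx":0,"wy":0,"wz":0,"dx":-0.019,"dy":-0.025,"dz":-0.023,"hand":1},{"wx":0,"wy":0,"wz":0,"dx":-0.016,"dy":-0.021,"dz":-0.027,"hand":1},{"wx":0,"wy":0,"wz":0,"dx":-0.014,"dy":-0.019,"dz":-0.030,"hand":1}]'
python3 -m jog '[{"wx":0,"wy":0,"wz":0,"dx":-0.011,"dy":-0.015,"dz":-0.034,"hand":1},{"wx":0,"wy":0,"wz":0,"dx":-0.008,"dy":-0.010,"dz":-0.035,"hand":1},{"wx":0,"wy":0,"wz":0,"dx":-0.004,"dy":-0.005,"dz":-0.031,"hand":1},{"wx":0,"wy":0,"wz":0,"dx":-0.002,"dy":-0.003,"dz":-0.031,"hand":1},{"wx":0,"wy":0,"wz":0,"dx":0,"dy":0,"dz":0,"hand":1}]'
```

```text
clock: 4.63
tool_pos: [0.4904, 0.0438, 0.108]
eef_rot: [0.897, 0.443, 0.002, 0.0]
contact_force: [4.7, 0.1, 0.3]
opening: 0.284
finger_force: 12.0
clock: 5.05
tool_pos: [0.4846, 0.0364, 0.074]
eef_rot: [0.896, 0.443, 0.002, 0.0]
contact_force: [5.6, -0.6, -0.1]
opening: 0.29
finger_force: 12.0
```

```bash
python3 -m jog '[{"wx":0,"wy":0,"wz":0,"dx":0,"dy":0,"dz":0,"hand":0.4},{"wx":0,"wy":0,"wz":0,"dx":0,"dy":0,"dz":0,"hand":0.4},{"wx":0,"wy":0,"wz":0,"dx":0,"dy":0,"dz":0,"hand":0.4},{"wx":0,"wy":0,"wz":0,"dx":0,"dy":0,"dz":0.1,"hand":0.4},{"wx":0,"wy":0,"wz":0,"dx":0,"dy":0,"dz":0.16,"hand":0.4}]'
python3 -m jog '[{"wx":0,"wy":0,"wz":0,"dx":0,"dy":0,"dz":0.16,"hand":0.4},{"wx":0,"wy":0,"wz":0,"dx":0,"dy":0,"dz":0.16,"hand":0.4},{"wx":0,"wy":0,"wz":0,"dx":0,"dy":0,"dz":0.1,"hand":0.4},{"wx":0,"wy":0,"wz":0,"dx":0,"dy":0,"dz":0,"hand":0.4}]'
python3 - <<'E'
from h import *; from boxes import *
i=r.camera_info("wrist"); im=r.snapshot("wrist")[:,:,::-1].copy()
draw(i,im,car[:1]+hd,(.571,.150,.915)); cv2.imwrite("pics/w3.png",im); print(r.get_state()["tool_pos"])
E
```

```text
clock: 5.47
tool_pos: [0.4793, 0.0354, 0.1378]
eef_rot: [0.896, 0.443, -0.005, -0.001]
contact_force: [1.1, -0.5, -0.6]
opening: 0.596
finger_force: 0.0
clock: 5.8
tool_pos: [0.4846, 0.0364, 0.2495]
eef_rot: [0.897, 0.443, 0.004, 0.001]
contact_force: [-0.0, -0.4, -0.3]
opening: 0.599
finger_force: 0.0
[0.48339651 0.03580768 0.24704377]
```

View pics/w3.png

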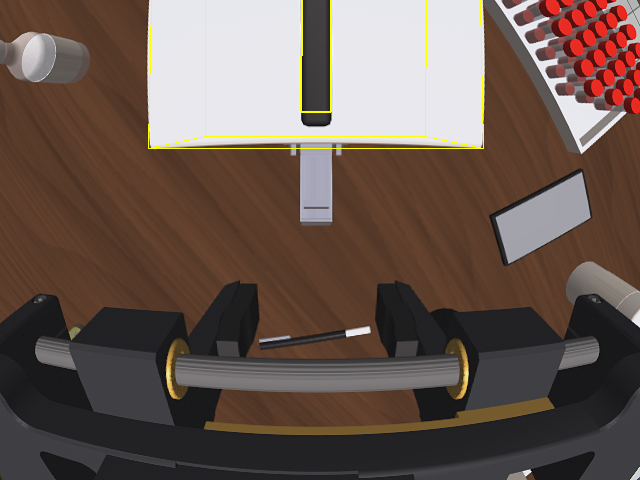

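The latch lever lies open (tip at 316,222), and the handle is in line with the model. Next I take the handle.

```bash
python3 -m jog '[{"wx":0,"wy":0,"wz":0,"dx":0.076,"dy":0.099,"dz":0,"hand":0.4},{"wx":0,"wy":0,"wz":0,"dx":0.076,"dy":0.099,"dz":0,"hand":0.4},{"wx":0,"wy":0,"wz":0,"dx":0.076,"dy":0.099,"dz":-0.09,"hand":0.4},{"wx":0,"wy":0,"wz":0,"dx":0,"dy":0,"dz":-0.11,"hand":0.4},{"wx":0,"wy":0,"wz":0,"dx":0,"dy":0,"dz":-0.11,"hand":0.4}]'
python3 -m jog '[{"wx":0,"wy":0,"wz":0,"dx":0,"dy":0,"dz":-0.06,"hand":0.4},{"wx":0,"wy":0,"wz":0,"dx":0,"dy":0,"dz":0,"hand":0.4},{"wx":0,"wy":0,"wz":0,"dx":0,"dy":0,"dz":0,"hand":0.4}]'
```

```text
clock: 6.27
tool_pos: [0.5392, 0.112, 0.1649]
eef_rot: [0.896, 0.444, -0.0, -0.001]
contact_force: [0.3, -0.2, 0.2]
opening: 0.6
finger_force: 0.0
clock: 6.52
tool_pos: [0.5374, 0.1097, 0.15]
eef_rot: [0.896, 0.443, -0.003, -0.0]
contact_force: [-0.2, 0.3, 0.6]
opening: 0.598
finger_force: 0.0
```

```bash
python3 -m jog '[{"wx":0,"wy":0,"wz":0,"dx":0,"dy":0,"dz":0.01,"hand":1},{"wx":0,"wy":0,"wz":0,"dx":0,"dy":0,"dz":0,"hand":1},{"wx":0,"wy":0,"wz":0,"dx":0,"dy":0,"dz":0,"hand":1},{"wx":0,"wy":0,"wz":0,"dx":0,"dy":0,"dz":0,"hand":1},{"wx":0,"wy":0,"wz":0,"dx":0,"dy":0,"dz":0,"hand":1}]' 25
python3 -m jog '[{"wx":0,"wy":0,"wz":0,"dx":0,"dy":0,"dz":0,"hand":1},{"wx":0,"wy":0,"wz":0,"dx":0,"dy":0,"dz":0,"hand":1}]' 25
python3 - <<'E'
from h import *
p=r.get_state()["tool_pos"]; e=np.array([np.cos(.915),np.sin(.915)])
x=(p[:2]-[.571,.150])@e-.08; z=p[2]+.0187-.125; print(x,z)
t=np.arange(0,1.61,.1); X=x*np.cos(t)+z*np.sin(t); Z=-x*np.sin(t)+z*np.cos(t)
for k,(a,b) in enumerate(zip(np.diff(X),np.diff(Z))): print(k,np.round([a*e[0]*4,a*e[1]*4,b*4],3))
E
```

```text
clock: 6.93
tool_pos: [0.5397, 0.1098, 0.155]
eef_rot: [0.897, 0.443, 0.0, 0.0]
contact_force: [0.2, -0.4, 0.6]
opening: 0.246
finger_force: 0.0
clock: 7.1
tool_pos: [0.5405, 0.1093, 0.155]
eef_rot: [0.897, 0.443, 0.001, 0.001]
contact_force: [2.6, -1.0, -0.6]
opening: 0.197
finger_force: 25.0
-0.13086539234726707 0.04874981279338045
0 [0.013 0.018 0.051]
1 [0.017 0.021 0.049]
2 [0.019 0.025 0.046]
3 [0.022 0.029 0.042]
4 [0.025 0.032 0.039]
5 [0.027 0.035 0.034]
6 [0.029 0.037 0.03 ]
7 [0.03  0.04  0.025]
8 [0.032 0.041 0.02 ]
9 [0.033 0.043 0.015]
10 [0.034 0.044 0.009]
11 [0.034 0.044 0.004]
12 [ 0.034  0.044 -0.002]
13 [ 0.034  0.044 -0.008]
14 [ 0.033  0.043 -0.013]
15 [ 0.032  0.042 -0.018]
```

```bash
python3 -m jog '[{"wx":0,"wy":0,"wz":0,"dx":0.013,"dy":0.018,"dz":0.051,"hand":1},{"wx":0,"wy":0,"wz":0,"dx":0.017,"dy":0.021,"dz":0.049,"hand":1},{"wx":0,"wy":0,"wz":0,"dx":0.019,"dy":0.025,"dz":0.046,"hand":1},{"wx":0,"wy":0,"wz":0,"dx":0.022,"dy":0.029,"dz":0.042,"hand":1},{"wx":0,"wy":0,"wz":0,"dx":0.025,"dy":0.032,"dz":0.039,"hand":1}]' 
python3 -m jog '[{"wx":0,"wy":0,"wz":0,"dx":0.027,"dy":0.035,"dz":0.034,"hand":1},{"wx":0,"wy":0,"wz":0,"dx":0.029,"dy":0.037,"dz":0.03,"hand":1},{"wx":0,"wy":0,"wz":0,"dx":0.030,"dy":0.040,"dz":0.025,"hand":1}]'
```

```text
clock: 7.52
tool_pos: [0.5614, 0.1369, 0.2105]
eef_rot: [0.897, 0.442, -0.005, 0.002]
contact_force: [-0.9, -6.1, -5.5]
opening: 0.199
finger_force: 25.0
clock: 7.77
tool_pos: [0.5821, 0.1639, 0.233]
eef_rot: [0.897, 0.442, -0.006, 0.002]
contact_force: [-4.0, -7.9, 2.2]
opening: 0.204
finger_force: 25.0
```

```bash
python3 -m jog '[{"wx":0,"wy":0,"wz":0,"dx":0.032,"dy":0.041,"dz":0.020,"hand":1},{"wx":0,"wy":0,"wz":0,"dx":0.033,"dy":0.043,"dz":0.015,"hand":1},{"wx":0,"wy":0,"wz":0,"dx":0.034,"dy":0.044,"dz":0.009,"hand":1},{"wx":0,"wy":0,"wz":0,"dx":0.034,"dy":0.044,"dz":0.004,"hand":1}]' 
python3 -m jog '[{"wx":0,"wy":0,"wz":0,"dx":0.034,"dy":0.044,"dz":-0.002,"hand":1},{"wx":0,"wy":0,"wz":0,"dx":0.034,"dy":0.044,"dz":-0.008,"hand":1},{"wx":0,"wy":0,"wz":0,"dx":0.033,"dy":0.043,"dz":-0.013,"hand":1},{"wx":0,"wy":0,"wz":0,"dx":0.032,"dy":0.042,"dz":-0.018,"hand":1},{"wx":0,"wy":0,"wz":0,"dx":0,"dy":0,"dz":0,"hand":1}]'
python3 - <<'E'
from h import *
s=r.get_state();p=s["tool_pos"]; e=np.array([np.cos(.915),np.sin(.915)])
x=(p[:2]-[.571,.150])@e-.08; z=p[2]+.0187-.125; print(x,z,"theta",np.pi-np.arctan2(z,x)+0-(np.arctan2(.0487,.1309)),np.round(s["q"],2))
E
```

```text
clock: 8.1
tool_pos: [0.6168, 0.2093, 0.2461]
eef_rot: [0.897, 0.442, -0.003, 0.002]
contact_force: [-3.9, -4.6, 2.4]
opening: 0.201
finger_force: 25.0
clock: 8.52
tool_pos: [0.6524, 0.256, 0.2347]
eef_rot: [0.896, 0.443, -0.0, 0.001]
contact_force: [2.6, -0.3, -1.3]
opening: 0.202
finger_force: 25.0
0.053602478939502526 0.1284435977357688 theta 1.6099737961716318 [-0.27  0.82 -0.36  1.3   0.29  1.07 -1.32]
```

```bash
python3 -m jog '[{"wx":0,"wy":0,"wz":0,"dx":0,"dy":0,"dz":0,"hand":0.4},{"wx":0,"wy":0,"wz":0,"dx":0,"dy":0,"dz":0,"hand":0.4},{"wx":0,"wy":0,"wz":0,"dx":0,"dy":0,"dz":0,"hand":0.4},{"wx":0,"wy":0,"wz":0,"dx":0,"dy":0,"dz":0.08,"hand":0.4},{"wx":0,"wy":0,"wz":0,"dx":0,"dy":0,"dz":0.14,"hand":0.4}]'
python3 -m jog '[{"wx":0,"wy":0,"wz":0,"dx":0,"dy":0,"dz":0.16,"hand":0.4},{"wx":0,"wy":0,"wz":0,"dx":0,"dy":0,"dz":0.16,"hand":0.4},{"wx":0,"wy":0,"wz":0,"dx":0,"dy":0,"dz":0.02,"hand":0.4},{"wx":0,"wy":0,"wz":0,"dx":-0.095,"dy":-0.124,"dz":0,"hand":0.4},{"wx":0,"wy":0,"wz":0,"dx":-0.095,"dy":-0.124,"dz":0,"hand":0.4}]'
python3 -m jog '[{"wx":0,"wy":0,"wz":0,"dx":-0.095,"dy":-0.124,"dz":0,"hand":0.4},{"wx":0,"wy":0,"wz":0,"dx":-0.095,"dy":-0.124,"dz":0,"hand":0.4},{"wx":0,"wy":0,"wz":0,"dx":-0.095,"dy":-0.124,"dz":0,"hand":0.4},{"wx":0,"wy":0,"wz":0,"dx":-0.095,"dy":-0.124,"dz":-0.04,"hand":0.4}]'
python3 -m jog '[{"wx":0,"wy":0,"wz":0,"dx":0,"dy":0,"dz":0,"hand":0.4},{"wx":0,"wy":0,"wz":0,"dx":0,"dy":0,"dz":0,"hand":0.4}]'
python3 - <<'E'
from h import *; from boxes import *
i=r.camera_info("wrist"); im=r.snapshot("wrist")[:,:,::-1].copy(); np.savez("w4.npz",**i)
for d in r.masks_of("wrist","port"): print(np.round(d["bbox"]).astype(int).tolist(),round(d["p"],2))
cv2.imwrite("pics/w4raw.png",im)
p=(.571,.150,.915)
pc=fp(i,place(np.array([[-.028,0,.105]]),*p))[0]; print(pc)
draw(i,im,[box(-.043,-.013,-.009,.009,.105,.105),box(-.08,.08,-.12,.12,.125,.125)],p)
u,v=pc.astype(int); a=cv2.resize(im[max(0,v-50):v+50,u-65:u+65],(780,600),interpolation=2)
cv2.imwrite("pics/w4.png",a); print(max(0,v-50),u-65)
E
```

```text
clock: 8.93
tool_pos: [0.649, 0.2538, 0.2871]
eef_rot: [0.896, 0.443, -0.005, -0.0]
contact_force: [0.2, 0.4, -0.4]
opening: 0.561
finger_force: 0.0
clock: 9.35
tool_pos: [0.6036, 0.195, 0.3758]
eef_rot: [0.896, 0.444, 0.001, -0.001]
contact_force: [0.4, -1.2, 0.4]
opening: 0.601
finger_force: 0.0
clock: 9.68
tool_pos: [0.5083, 0.0685, 0.3672]
eef_rot: [0.897, 0.443, 0.002, 0.001]
contact_force: [1.6, -0.1, 0.8]
opening: 0.6
finger_force: 0.0
clock: 9.85
tool_pos: [0.5071, 0.0668, 0.3655]
eef_rot: [0.897, 0.441, -0.001, 0.0]
contact_force: [0.2, 0.2, 0.0]
opening: 0.599
finger_force: 0.0
[180, 0, 455, 227] 0.6
[317.27424722 118.06544508]
68 252
```

View pics/w4.png

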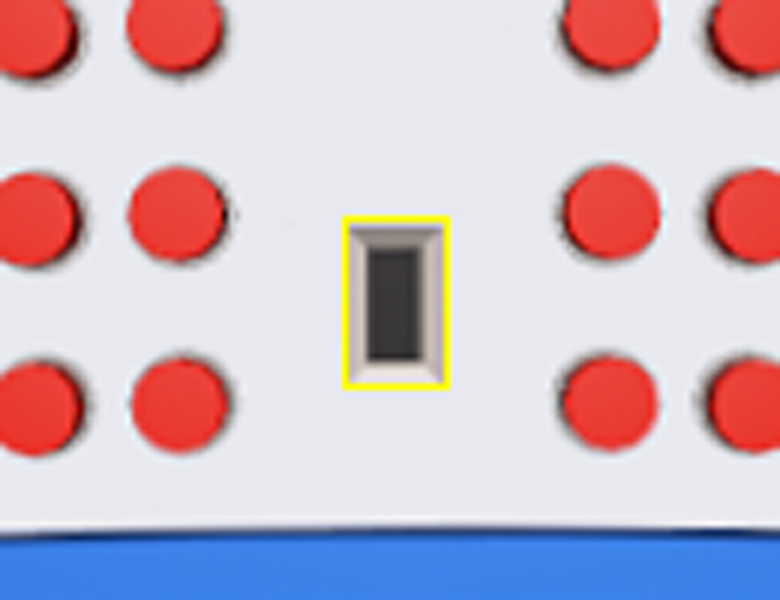

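The port's mouth (317,118 in the frame) lies on the prediction within half a pixel. On to the thermometer.

```bash
python3 -m jog '[{"wx":0,"wy":0,"wz":0.06,"dx":0.01,"dy":-0.132,"dz":-0.017,"hand":0.4},{"wx":0,"wy":0,"wz":0.06,"dx":0.01,"dy":-0.132,"dz":-0.017,"hand":0.4},{"wx":0,"wy":0,"wz":0.06,"dx":0.01,"dy":-0.132,"dz":-0.017,"hand":0.4},{"wx":0,"wy":0,"wz":0.06,"dx":0.01,"dy":-0.132,"dz":-0.017,"hand":0.4},{"wx":0,"wy":0,"wz":0.06,"dx":0.01,"dy":-0.132,"dz":-0.017,"hand":0.4}]'
python3 -m jog '[{"wx":0,"wy":0,"wz":0.06,"dx":0.01,"dy":-0.132,"dz":-0.017,"hand":0.4},{"wx":0,"wy":0,"wz":0.06,"dx":0.01,"dy":-0.132,"dz":-0.017,"hand":0.4},{"wx":0,"wy":0,"wz":0.06,"dx":0.01,"dy":-0.132,"dz":-0.017,"hand":0.4},{"wx":0,"wy":0,"wz":0.06,"dx":0.01,"dy":-0.132,"dz":-0.017,"hand":0.4},{"wx":0,"wy":0,"wz":0.06,"dx":0.01,"dy":-0.132,"dz":-0.017,"hand":0.4}]'
python3 -m jog '[{"wx":0,"wy":0,"wz":0.06,"dx":0.01,"dy":-0.132,"dz":-0.017,"hand":0.4},{"wx":0,"wy":0,"wz":0.06,"dx":0.01,"dy":-0.132,"dz":-0.017,"hand":0.4},{"wx":0,"wy":0,"wz":0.06,"dx":0.01,"dy":-0.132,"dz":-0.017,"hand":0.4},{"wx":0,"wy":0,"wz":0.06,"dx":0.01,"dy":-0.132,"dz":-0.017,"hand":0.4},{"wx":0,"wy":0,"wz":0.06,"dx":0.01,"dy":-0.132,"dz":-0.017,"hand":0.4}]'
python3 -m jog '[{"wx":0,"wy":0,"wz":0,"dx":0,"dy":0,"dz":0,"hand":0.3},{"wx":0,"wy":0,"wz":0,"dx":0,"dy":0,"dz":0,"hand":0.3}]'
python3 - <<'E'
from h import *; from boxes import *
i=r.camera_info("wrist"); im=r.snapshot("wrist")[:,:,::-1].copy(); print(np.round(r.get_state()["q"],2))
cv2.imwrite("pics/w5raw.png",im)
p=(.481,-.398,-.418)
pc=fp(i,place(np.array([[0,0,.107]]),*p))[0]; print(pc)
draw(i,im,st+th,p)
u,v=pc.astype(int); u=np.clip(u,130,510);v=np.clip(v,100,380); a=cv2.resize(im[v-100:v+100,u-130:u+130],(780,600),interpolation=2)
cv2.imwrite("pics/w5.png",a); print(v-100,u-130)
E
```

```text
clock: 10.37
tool_pos: [0.5235, -0.0955, 0.3446]
eef_rot: [0.723, 0.691, 0.001, 0.0]
contact_force: [0.1, -0.2, -0.2]
opening: 0.601
finger_force: 0.0
clock: 10.78
tool_pos: [0.5362, -0.2612, 0.3233]
eef_rot: [0.487, 0.874, 0.001, 0.001]
contact_force: [0.8, -0.1, -0.5]
opening: 0.6
finger_force: 0.0
clock: 11.2
tool_pos: [0.5485, -0.4267, 0.3017]
eef_rot: [0.207, 0.978, 0.001, 0.001]
contact_force: [1.0, 0.1, -0.6]
opening: 0.602
finger_force: 0.0
clock: 11.37
tool_pos: [0.5475, -0.4271, 0.3004]
eef_rot: [0.212, 0.977, 0.001, 0.0]
contact_force: [0.6, 1.0, -0.5]
opening: 0.697
finger_force: 0.0
[ 0.95  0.82 -0.8   1.23  0.57  1.31  1.32]
[315.75632562 125.03332376]
25 185
```

View pics/w5.png

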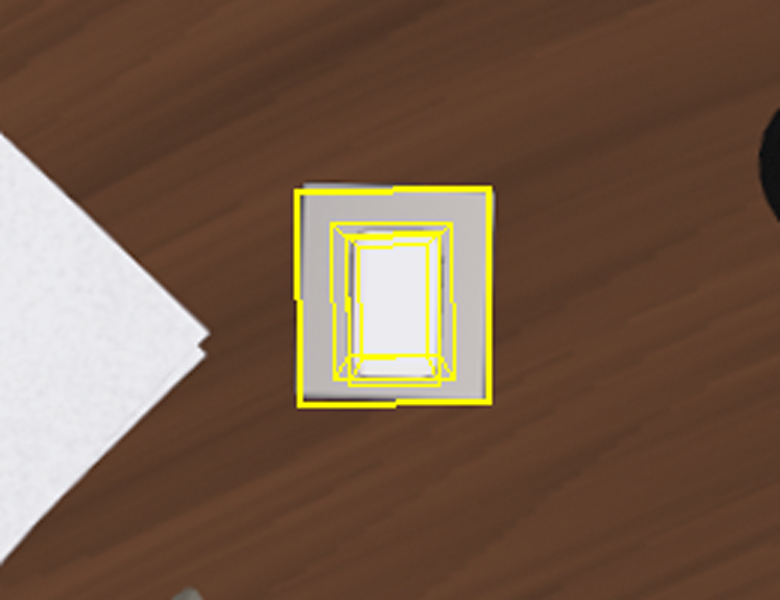

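The thermometer and stand sit where predicted (about 315,125), about a pixel off; I refine them with a silhouette fit here.

Run:
```python
import h; from h import *; from boxes import *
i=r.camera_info("wrist"); im=cv2.imread("pics/w5raw.png"); 
h.proj=lambda i,X: fp(i,X)
hsv=cv2.cvtColor(im,cv2.COLOR_BGR2HSV); m=((hsv[...,1]<70)&(hsv[...,2]>120)).astype(np.uint8)
n,l,s,c=cv2.connectedComponentsWithStats(m,connectivity=4); k=l[122,317]; m=(l==k); print(s[k])
print(fit([(i,m)],st+th,(.481,-.398,-.418),(.003,.003,.05)))
w=((im.min(2)>215)&m); v,u=np.nonzero(w); print(cv2.minAreaRect(np.c_[u,v].astype(np.float32)))
for p in ((.481,-.398,-.418),): print(fp(i,place(np.array([[0,0,.199]]),*p)),[fback(i,u.mean(),v.mean(),.199)])
x,o=fit([(i,w)],[box(-.017,.017,-.01,.01,.199,.199)],(.481,-.398,-.418),(.003,.003,.05)); print(x,o)
```

```text
[ 284   86   66   73 4533]
(array([ 0.48004835, -0.39473898, -0.46074932]), np.float64(0.026130531746245023))
((316.5, 125.5), (47.0, 27.0), 90.0)
[[312.24155826 128.29565994]] [array([ 0.48066021, -0.39466319,  0.199     ])]
[ 0.48109631 -0.39539173 -0.42762715] 0.17016772512620093
```

```bash
python3 -m jog '[{"wx":0,"wy":0,"wz":-0.008,"dx":-0.135,"dy":0.064,"dz":0,"hand":0.4},{"wx":0,"wy":0,"wz":-0.007,"dx":-0.135,"dy":0.064,"dz":0,"hand":0.4},{"wx":0,"wy":0,"wz":0,"dx":0,"dy":0,"dz":-0.14,"hand":0.4},{"wx":0,"wy":0,"wz":0,"dx":0,"dy":0,"dz":-0.10,"hand":0.4},{"wx":0,"wy":0,"wz":0,"dx":0,"dy":0,"dz":0,"hand":0.4}]'
python3 -m jog '[{"wx":0,"wy":0,"wz":0,"dx":0,"dy":0,"dz":0,"hand":0.4},{"wx":0,"wy":0,"wz":0,"dx":0,"dy":0,"dz":0,"hand":0.4}]'
python3 -c "
from plant import r;import numpy as np
s=r.get_state();q=s['eef_rot'];print(s['tool_pos'],2*np.arctan2(q[1],q[0])-np.pi)"
```

```text
clock: 11.83
tool_pos: [0.4771, -0.3908, 0.2385]
eef_rot: [0.224, 0.975, 0.001, -0.004]
contact_force: [-0.6, 0.9, -1.3]
opening: 0.602
finger_force: 0.0
clock: 12.0
tool_pos: [0.4813, -0.3926, 0.2437]
eef_rot: [0.224, 0.975, 0.0, 0.002]
contact_force: [-0.0, 0.3, -0.6]
opening: 0.605
finger_force: 0.0
[ 0.48130244 -0.39255403  0.24370381] -0.4523397024032483
```

```bash
python3 -m jog '[{"wx":0,"wy":0,"wz":0,"dx":-0.004,"dy":-0.008,"dz":-0.113,"hand":0.4},{"wx":0,"wy":0,"wz":0,"dx":0,"dy":0,"dz":-0.113,"hand":0.4},{"wx":0,"wy":0,"wz":0,"dx":0,"dy":0,"dz":-0.113,"hand":0.4},{"wx":0,"wy":0,"wz":0,"dx":0,"dy":0,"dz":-0.111,"hand":0.4},{"wx":0,"wy":0,"wz":0,"dx":0,"dy":0,"dz":0,"hand":0.4}]' 25
python3 -m jog '[{"wx":0,"wy":0,"wz":0,"dx":0,"dy":0,"dz":0,"hand":1},{"wx":0,"wy":0,"wz":0,"dx":0,"dy":0,"dz":0,"hand":1},{"wx":0,"wy":0,"wz":0,"dx":0,"dy":0,"dz":0,"hand":1},{"wx":0,"wy":0,"wz":0,"dx":0,"dy":0,"dz":0,"hand":1},{"wx":0,"wy":0,"wz":0,"dx":0,"dy":0,"dz":0,"hand":1}]' 25
python3 -m jog '[{"wx":0,"wy":0,"wz":0,"dx":0,"dy":0,"dz":0,"hand":1},{"wx":0,"wy":0,"wz":0,"dx":0,"dy":0,"dz":0,"hand":1}]' 25
```

```text
clock: 12.42
tool_pos: [0.4769, -0.3945, 0.1263]
eef_rot: [0.225, 0.974, 0.001, -0.003]
contact_force: [-0.2, 0.8, -0.1]
opening: 0.599
finger_force: 0.0
clock: 12.83
tool_pos: [0.479, -0.396, 0.1309]
eef_rot: [0.225, 0.974, -0.0, 0.001]
contact_force: [-0.4, 0.2, -0.4]
opening: 0.244
finger_force: 0.0
clock: 13.0
tool_pos: [0.4789, -0.396, 0.1307]
eef_rot: [0.225, 0.974, -0.0, 0.001]
contact_force: [-0.8, 0.3, 6.0]
opening: 0.223
finger_force: 25.0
```

```bash
python3 -m jog '[{"wx":0,"wy":0,"wz":0,"dx":0,"dy":0,"dz":0.03,"hand":1},{"wx":0,"wy":0,"wz":0,"dx":0,"dy":0,"dz":0.06,"hand":1},{"wx":0,"wy":0,"wz":0,"dx":0,"dy":0,"dz":0.09,"hand":1},{"wx":0,"wy":0,"wz":0,"dx":0,"dy":0,"dz":0.1,"hand":1},{"wx":0,"wy":0,"wz":0,"dx":0,"dy":0,"dz":0.12,"hand":1}]'
python3 -m jog '[{"wx":0,"wy":0,"wz":0,"dx":0,"dy":0,"dz":0.12,"hand":1},{"wx":0,"wy":0,"wz":0,"dx":0,"dy":0,"dz":0.12,"hand":1},{"wx":0,"wy":0,"wz":0,"dx":0,"dy":0,"dz":0.12,"hand":1},{"wx":0,"wy":0,"wz":0,"dx":0,"dy":0,"dz":0.08,"hand":1},{"wx":0,"wy":0,"wz":0,"dx":0,"dy":0,"dz":0,"hand":1}]'
python3 - <<'E'
from h import *
s=r.get_state();q=s["eef_rot"];p=s["tool_pos"];y=2*np.arctan2(q[1],q[0])
e=np.array([np.cos(.915),np.sin(.915)]);t=np.array([.571,.150])-.028*e
print(p,y,"port",t,"delta/.25",(t-p[:2])*4,"turn/2",(.915+np.pi-y)/2)
E
```

```text
clock: 13.42
tool_pos: [0.4774, -0.3951, 0.2295]
eef_rot: [0.225, 0.974, 0.001, -0.001]
contact_force: [-0.3, -0.7, -1.1]
opening: 0.229
finger_force: 25.0
clock: 13.83
tool_pos: [0.4804, -0.3957, 0.3444]
eef_rot: [0.225, 0.974, -0.001, 0.004]
contact_force: [-0.1, -0.1, -0.7]
opening: 0.228
finger_force: 25.0
[ 0.4803656  -0.3956624   0.34443476] 2.68773753328237 port [0.55392586 0.12780825] delta/.25 [0.29424104 2.09388258] turn/2 0.6844275601537115
```

```bash
python3 -m jog '[{"wx":0,"wy":0,"wz":0.038,"dx":0.016,"dy":0.08,"dz":0,"hand":1},{"wx":0,"wy":0,"wz":0.038,"dx":0.016,"dy":0.12,"dz":0,"hand":1},{"wx":0,"wy":0,"wz":0.038,"dx":0.016,"dy":0.12,"dz":0,"hand":1},{"wx":0,"wy":0,"wz":0.038,"dx":0.016,"dy":0.12,"dz":0,"hand":1},{"wx":0,"wy":0,"wz":0.038,"dx":0.016,"dy":0.12,"dz":0,"hand":1}]'
python3 -m jog '[{"wx":0,"wy":0,"wz":0.038,"dx":0.016,"dy":0.12,"dz":0,"hand":1},{"wx":0,"wy":0,"wz":0.038,"dx":0.016,"dy":0.12,"dz":0,"hand":1},{"wx":0,"wy":0,"wz":0.038,"dx":0.016,"dy":0.12,"dz":0,"hand":1},{"wx":0,"wy":0,"wz":0.038,"dx":0.016,"dy":0.12,"dz":0,"hand":1},{"wx":0,"wy":0,"wz":0.038,"dx":0.016,"dy":0.12,"dz":0,"hand":1}]'
python3 -m jog '[{"wx":0,"wy":0,"wz":0.038,"dx":0.016,"dy":0.12,"dz":0,"hand":1},{"wx":0,"wy":0,"wz":0.038,"dx":0.016,"dy":0.12,"dz":0,"hand":1},{"wx":0,"wy":0,"wz":0.038,"dx":0.016,"dy":0.12,"dz":0,"hand":1},{"wx":0,"wy":0,"wz":0.038,"dx":0.016,"dy":0.12,"dz":0,"hand":1},{"wx":0,"wy":0,"wz":0.038,"dx":0.016,"dy":0.12,"dz":0,"hand":1}]'
python3 -m jog '[{"wx":0,"wy":0,"wz":0.038,"dx":0.017,"dy":0.12,"dz":0,"hand":1},{"wx":0,"wy":0,"wz":0.038,"dx":0.018,"dy":0.12,"dz":0,"hand":1},{"wx":0,"wy":0,"wz":0.038,"dx":0.018,"dy":0.09,"dz":0,"hand":1},{"wx":0,"wy":0,"wz":0,"dx":0,"dy":0,"dz":0,"hand":1},{"wx":0,"wy":0,"wz":0,"dx":0,"dy":0,"dz":0,"hand":1}]'
python3 -m jog '[{"wx":0,"wy":0,"wz":0,"dx":0,"dy":0,"dz":0,"hand":1},{"wx":0,"wy":0,"wz":0,"dx":0,"dy":0,"dz":0,"hand":1}]'
cat > chk.py <<'E'
from h import *
s=r.get_state();q=s["eef_rot"];p=s["tool_pos"];y=2*np.arctan2(q[1],q[0])
e=np.array([np.cos(.915),np.sin(.915)]);t=np.array([.571,.150])-.028*e
n=np.array([-e[1],e[0]])
print("clock",s["clock"],np.round(p,4),"yaw err",y-.915-np.pi,"d world mm",np.round((t-p[:2])*1e3,1),"d carrier mm",np.round([(t-p[:2])@e*1e3,(t-p[:2])@n*1e3],1),"tip z",p[2]-.1137,"tilt",np.round(Rot.from_quat(q).as_matrix()[:,2],4),"F",np.round(s["contact_force"],1))
E
python3 chk.py; python3 -c "
from h import *
i=r.camera_info('wrist');cv2.imwrite('pics/w6.png',r.snapshot('wrist')[:,:,::-1])
print(np.round(fp(i,place(np.array([[-.028,0,.105]]),.571,.150,.915)),1))"
```

```text
clock: 14.25
tool_pos: [0.4972, -0.2542, 0.3382]
eef_rot: [0.035, 0.999, 0.0, -0.001]
contact_force: [0.7, 0.6, -2.0]
opening: 0.225
finger_force: 25.0
clock: 14.67
tool_pos: [0.5172, -0.1044, 0.3383]
eef_rot: [-0.154, 0.988, 0.0, -0.001]
contact_force: [0.2, -0.1, -1.2]
opening: 0.229
finger_force: 25.0
clock: 15.08
tool_pos: [0.5374, 0.0453, 0.3382]
eef_rot: [-0.338, 0.941, -0.0, -0.001]
contact_force: [0.5, -0.3, -1.4]
opening: 0.225
finger_force: 25.0
clock: 15.5
tool_pos: [0.5506, 0.128, 0.3383]
eef_rot: [-0.443, 0.897, 0.0, -0.001]
contact_force: [-0.4, -1.0, -0.5]
opening: 0.226
finger_force: 25.0
clock: 15.67
tool_pos: [0.5514, 0.1251, 0.3386]
eef_rot: [-0.44, 0.898, -0.001, -0.001]
contact_force: [-1.1, 0.1, -0.9]
opening: 0.23
finger_force: 25.0
clock 15.6667 [0.5514 0.1251 0.3386] yaw err -0.0031851037145491645 d world mm [2.6 2.7] d carrier mm [ 3.7 -0.4] tip z 0.22493841120924793 tilt [-0.0012 -0.0017 -1.    ] F [-1.1  0.1 -0.9]
[[316.1 197.9]]
```

View pics/w6.png

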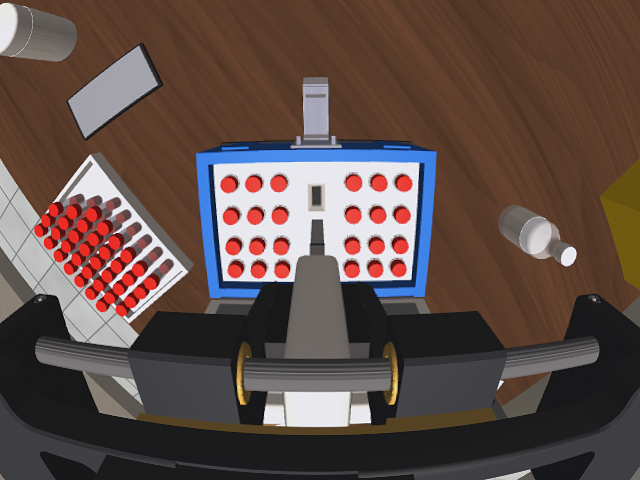

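The port (316,197) and the probe tip (317,220) are both visible, the latch is open and nothing has been disturbed. I check numerically how the thermometer sits in the hand.

Run:
```python
from h import *
s=r.get_state();p=s["tool_pos"];q=s["eef_rot"];y=2*np.arctan2(q[1],q[0]); i=r.camera_info("wrist")
P=lambda x,yy,z: np.round(fp(i,place(np.array([[x,yy,z]]),p[0],p[1],y))[0],1)
tz=p[2]-.1137
for nm,z,hx,hy in(("tip",tz,.007,.002),("shoulder",tz+.006,.01,.004),("mark",tz+.06,.01,.004),("headbot",tz+.09,.017,.01)):
    print(nm,[P(sx*hx,sy*hy,z).tolist() for sx in(1,) for sy in(-1,1)],"back",P(-hx,0,z))
g=cv2.cvtColor(cv2.imread("pics/w6.png"),cv2.COLOR_BGR2GRAY)
print("col317 rows 180-262",[int(v) for v in g[180:262,317]])
for v in(195,197,222,232,240,250,258): print(v,g[v,300:334].tolist())
```

```text
tip [[319.2, 218.6], [313.7, 218.6]] back [316.4 236.8]
shoulder [[322.0, 216.8], [310.8, 216.8]] back [316.5 243.3]
mark [[323.4, 241.6], [309.4, 241.6]] back [316.4 273.5]
headbot [[336.8, 248.0], [296.0, 248.1]] back [316.5 308.8]
col317 rows 180-262 [233, 233, 233, 224, 214, 162, 96, 54, 58, 60, 59, 59, 59, 60, 59, 59, 60, 59, 59, 61, 61, 60, 60, 58, 78, 114, 149, 172, 169, 168, 164, 215, 231, 234, 233, 233, 233, 235, 242, 154, 69, 75, 76, 76, 76, 77, 77, 76, 76, 77, 77, 76, 75, 76, 75, 76, 76, 76, 76, 76, 75, 75, 77, 47, 30, 61, 77, 75, 74, 75, 74, 74, 74, 73, 79, 94, 105, 103, 103, 103, 104, 103]
195 [233, 233, 233, 233, 233, 233, 234, 229, 198, 184, 188, 164, 79, 56, 59, 59, 60, 59, 59, 56, 86, 147, 196, 191, 202, 229, 234, 233, 233, 233, 233, 233, 233, 233]
197 [233, 233, 233, 233, 233, 233, 234, 228, 198, 184, 188, 163, 80, 57, 60, 60, 60, 59, 59, 56, 82, 140, 197, 191, 202, 229, 234, 233, 233, 233, 233, 233, 233, 233]
222 [233, 233, 233, 233, 233, 233, 233, 233, 233, 235, 227, 174, 66, 75, 76, 77, 76, 76, 77, 76, 76, 73, 78, 241, 236, 233, 233, 233, 233, 233, 233, 233, 233, 233]
232 [233, 233, 233, 233, 233, 233, 233, 233, 234, 238, 201, 97, 71, 75, 75, 75, 76, 75, 76, 75, 75, 74, 72, 156, 232, 235, 233, 233, 233, 233, 233, 233, 233, 233]
240 [233, 233, 233, 233, 233, 233, 233, 233, 234, 239, 194, 63, 73, 75, 75, 75, 75, 75, 75, 75, 75, 75, 72, 60, 231, 237, 234, 233, 233, 233, 233, 233, 233, 233]
250 [233, 233, 233, 233, 233, 233, 233, 234, 239, 185, 94, 70, 74, 73, 74, 74, 74, 74, 74, 74, 75, 74, 73, 66, 149, 226, 236, 233, 233, 233, 233, 233, 233, 233]
258 [97, 99, 101, 102, 103, 103, 103, 104, 103, 103, 104, 103, 103, 103, 103, 103, 104, 103, 103, 103, 104, 104, 104, 104, 103, 104, 104, 103, 104, 104, 103, 103, 102, 99]
```

```bash
python3 -m jog '[{"wx":0,"wy":0,"wz":0,"dx":0.006,"dy":0.003,"dz":-0.06,"hand":1},{"wx":0,"wy":0,"wz":0,"dx":0,"dy":0,"dz":-0.1,"hand":1},{"wx":0,"wy":0,"wz":0,"dx":0,"dy":0,"dz":-0.1,"hand":1},{"wx":0,"wy":0,"wz":0,"dx":0,"dy":0,"dz":-0.08,"hand":1},{"wx":0,"wy":0,"wz":0,"dx":0,"dy":0,"dz":-0.04,"hand":1}]'
python3 -m jog '[{"wx":0,"wy":0,"wz":0,"dx":0,"dy":0,"dz":0,"hand":1},{"wx":0,"wy":0,"wz":0,"dx":0,"dy":0,"dz":0,"hand":1},{"wx":0,"wy":0,"wz":0,"dx":0,"dy":0,"dz":0,"hand":1}]'
cat > look.py <<'E'
from h import *
import sys
s=r.get_state();p=s["tool_pos"];q=s["eef_rot"];y=2*np.arctan2(q[1],q[0]); i=r.camera_info("wrist")
im=r.snapshot("wrist")[:,:,::-1].copy(); cv2.imwrite(sys.argv[1],im)
P=lambda x,yy,z: np.round(fp(i,place(np.array([[x,yy,z]]),p[0],p[1],y))[0],1).tolist()
tz=p[2]-.1137
print("tip front",P(.007,0,tz),"shoulder front",P(.01,0,tz+.006),"mark",P(.01,0,tz+.06))
Q=lambda x,yy: np.round(fp(i,place(np.array([[x,yy,.105]]),.571,.150,.915))[0],1).tolist()
print("mouth front",Q(-.043,0),"back",Q(-.013,0),"sides",Q(-.028,-.009),Q(-.028,.009))
g=cv2.cvtColor(im,cv2.COLOR_BGR2GRAY)
v0=int(Q(-.043,0)[1])-8
print("col317 from",v0,[int(v) for v in g[v0:v0+90,317]])
for v in range(v0+12,v0+90,8): print(v,g[v,298:336].tolist())
E
python3 chk.py; python3 look.py pics/w7.png
```

```text
clock: 16.13
tool_pos: [0.5521, 0.1253, 0.2418]
eef_rot: [-0.44, 0.898, -0.0, -0.002]
contact_force: [0.5, 0.1, -1.8]
opening: 0.221
finger_force: 25.0
clock: 16.38
tool_pos: [0.5537, 0.1281, 0.2458]
eef_rot: [-0.441, 0.897, 0.0, 0.001]
contact_force: [0.7, 0.3, -1.5]
opening: 0.225
finger_force: 25.0
clock 16.3833 [0.5537 0.1281 0.2458] yaw err -0.0014169090680899998 d world mm [ 0.3 -0.3] d carrier mm [-0.1 -0.4] tip z 0.13208031487890182 tilt [ 0.0019  0.0012 -1.    ] F [ 0.7  0.3 -1.5]
tip front [316.5, 218.0] shoulder front [316.5, 216.2] mark [316.5, 241.3]
mouth front [316.0, 199.0] back [316.1, 235.0] sides [304.9, 217.3] [327.3, 217.2]
col317 from 191 [233, 233, 233, 233, 233, 233, 234, 231, 206, 215, 111, 62, 53, 55, 54, 54, 54, 54, 55, 55, 54, 54, 54, 55, 55, 54, 54, 53, 72, 78, 77, 77, 76, 76, 77, 76, 76, 77, 77, 76, 75, 76, 76, 76, 75, 76, 75, 75, 75, 75, 74, 78, 47, 29, 62, 78, 75, 74, 74, 74, 74, 73, 73, 79, 94, 105, 103, 104, 103, 102, 103, 104, 104, 103, 104, 104, 104, 104, 104, 104, 104, 105, 104, 104, 104, 104, 104, 104, 104, 104]
203 [233, 233, 233, 233, 233, 234,
[... 1128 characters left out ...]
5, 93, 70, 73, 75, 74, 74, 74, 74, 73, 74, 74, 74, 72, 66, 148, 226, 236, 233, 233, 233, 233, 233, 233, 233, 233, 233]
259 [110, 96, 99, 101, 102, 103, 102, 103, 103, 103, 102, 102, 102, 103, 103, 103, 104, 104, 103, 103, 103, 103, 104, 103, 103, 103, 103, 103, 103, 103, 104, 104, 104, 102, 101, 101, 97, 100]
267 [100, 101, 101, 102, 103, 103, 104, 103, 104, 103, 103, 104, 103, 103, 103, 103, 104, 104, 104, 104, 104, 103, 104, 104, 104, 104, 104, 104, 104, 104, 104, 104, 104, 104, 103, 102, 101, 100]
275 [102, 101, 102, 103, 103, 103, 104, 104, 103, 104, 105, 104, 104, 103, 104, 104, 104, 104, 103, 104, 104, 104, 105, 105, 105, 104, 104, 104, 104, 104, 104, 104, 104, 104, 104, 102, 101, 102]
```

```bash
python3 -m jog '[{"wx":0,"wy":0,"wz":0,"dx":-0.002,"dy":-0.0075,"dz":0,"hand":1},{"wx":0,"wy":0,"wz":0,"dx":0,"dy":0,"dz":0,"hand":1},{"wx":0,"wy":0,"wz":0,"dx":0,"dy":0,"dz":0,"hand":1},{"wx":0,"wy":0,"wz":0,"dx":0,"dy":0,"dz":0,"hand":1}]'>/dev/null
python3 chk.py
python3 -m jog '[{"wx":0,"wy":0,"wz":0,"dx":0,"dy":0,"dz":0,"hand":1},{"wx":0,"wy":0,"wz":0,"dx":0,"dy":0,"dz":0,"hand":1},{"wx":0,"wy":0,"wz":0,"dx":0,"dy":0,"dz":0,"hand":1},{"wx":0,"wy":0,"wz":0,"dx":0,"dy":0,"dz":0,"hand":1}]'>/dev/null
python3 chk.py; python3 look.py pics/w8.png | head -9
```

```text
clock 16.7667 [0.5526 0.1258 0.2447] yaw err -0.0009530358647165116 d world mm [1.3 2. ] d carrier mm [2.4 0.2] tip z 0.13104025737747746 tilt [ 5.e-04  1.e-04 -1.e+00] F [ 0.8  0.3 -1.7]
clock 17.1 [0.5525 0.1259 0.2444] yaw err -0.0007225954644765054 d world mm [1.5 1.9] d carrier mm [2.4 0. ] tip z 0.1306794568376232 tilt [-1.e-04  0.e+00 -1.e+00] F [ 1.3 -0.1 -1.8]
tip front [316.4, 218.3] shoulder front [316.4, 216.5] mark [316.4, 241.5]
mouth front [316.4, 202.9] back [316.4, 238.8] sides [305.2, 221.1] [327.6, 221.1]
col317 from 194 [233, 233, 233, 233, 233, 233, 233, 234, 221, 213, 175, 107, 49, 52, 54, 54, 55, 54, 55, 54, 54, 54, 55, 53, 53, 73, 78, 77, 76, 76, 76, 76, 76, 77, 77, 77, 76, 76, 76, 76, 75, 76, 75, 75, 75, 76, 75, 76, 78, 46, 30, 61, 77, 76, 74, 74, 73, 73, 74, 72, 80, 94, 105, 104, 103, 103, 103, 103, 103, 104, 104, 104, 104, 104, 104, 104, 104, 104, 104, 104, 104, 104, 105, 104, 105, 104, 104, 104, 105, 105]
206 [233, 233, 233, 233, 233, 234, 232, 215, 183, 185, 185, 190, 143, 43, 47, 48, 48, 49, 48, 49, 48, 48, 46, 51, 85, 192, 194, 192, 191, 204, 223, 234, 
[... 242 characters left out ...]
 234, 232, 214, 183, 184, 185, 189, 151, 82, 74, 76, 76, 76, 77, 76, 77, 76, 77, 74, 75, 194, 194, 192, 190, 211, 230, 234, 233, 233, 233, 233, 233, 233]
230 [233, 233, 233, 233, 233, 233, 233, 224, 182, 184, 185, 188, 158, 102, 72, 75, 77, 77, 76, 76, 77, 76, 77, 75, 73, 130, 186, 193, 190, 211, 230, 234, 233, 233, 233, 233, 233, 233]
238 [233, 233, 233, 233, 233, 233, 233, 228, 204, 204, 205, 209, 164, 79, 73, 75, 75, 75, 76, 75, 76, 75, 76, 75, 73, 99, 195, 207, 203, 217, 232, 234, 233, 233, 233, 233, 233, 233]
246 [233, 233, 233, 233, 233, 233, 233, 233, 233, 234, 239, 186, 96, 74, 76, 77, 78, 77, 77, 77, 78, 77, 77, 77, 75, 69, 150, 226, 236, 233, 233, 233, 233, 233, 233, 233, 233, 233]
```

```bash
python3 -m jog '[{"wx":0,"wy":0,"wz":0,"dx":0.0016,"dy":-0.0012,"dz":-0.02,"hand":1},{"wx":0,"wy":0,"wz":0,"dx":0,"dy":0,"dz":-0.025,"hand":1},{"wx":0,"wy":0,"wz":0,"dx":0,"dy":0,"dz":-0.025,"hand":1},{"wx":0,"wy":0,"wz":0,"dx":0,"dy":0,"dz":-0.025,"hand":1},{"wx":0,"wy":0,"wz":0,"dx":0,"dy":0,"dz":-0.02,"hand":1}]'
python3 chk.py
python3 -m jog '[{"wx":0,"wy":0,"wz":0,"dx":0,"dy":0,"dz":-0.01,"hand":1},{"wx":0,"wy":0,"wz":0,"dx":0,"dy":0,"dz":-0.01,"hand":1},{"wx":0,"wy":0,"wz":0,"dx":0,"dy":0,"dz":0,"hand":1},{"wx":0,"wy":0,"wz":0,"dx":0,"dy":0,"dz":0,"hand":1}]'
python3 chk.py; python3 look.py pics/w9.png | sed -n '2,3p;5,8p'
```

```text
clock: 17.57
tool_pos: [0.5525, 0.1252, 0.2145]
eef_rot: [-0.441, 0.897, 0.0, -0.001]
contact_force: [-0.2, -0.3, -1.7]
opening: 0.223
finger_force: 25.0
clock 17.5667 [0.5525 0.1252 0.2145] yaw err -0.000749427760056598 d world mm [1.4 2.6] d carrier mm [2.9 0.5] tip z 0.1007556272305041 tilt [-1.2e-03 -5.0e-04 -1.0e+00] F [-0.2 -0.3 -1.7]
clock: 17.9
tool_pos: [0.5529, 0.1256, 0.2107]
eef_rot: [-0.441, 0.897, 0.0, 0.0]
contact_force: [-0.5, 0.1, -1.1]
opening: 0.227
finger_force: 25.0
clock 17.9 [0.5529 0.1256 0.2107] yaw err -0.0007401758542782133 d world mm [1.  2.2] d carrier mm [2.3 0.5] tip z 0.09698978290824095 tilt [-0.e+00  2.e-04 -1.e+00] F [-0.5  0.1 -1.1]
mouth front [317.1, 213.7] back [317.1, 253.5] sides [304.5, 233.9] [329.7, 233.9]
col317 from 205 [233, 233, 233, 233, 233, 233, 234, 232, 221, 209, 199, 39, 49, 50, 72, 79, 77, 77, 77, 77, 77, 77, 76, 77, 77, 76, 75, 75, 77, 75, 75, 76, 76, 75, 75, 75, 76, 77, 47, 30, 62, 77, 75, 75, 75, 73, 74, 73, 73, 79, 94, 104, 103, 103, 103, 103, 103, 104, 104, 104, 104, 104, 104, 104, 104, 104, 104, 104, 105, 104, 104, 104, 104, 105, 104, 104, 105, 105, 105, 105, 105, 105, 105, 105, 105, 105, 105, 105, 105, 105]
225 [233, 233, 233, 233, 234, 232, 221, 182, 184, 185, 185, 190, 143, 57, 76, 76, 76, 76, 76, 77, 77, 77, 77, 76, 75, 59, 182, 195, 192, 192, 191, 198, 228, 233, 233, 233, 233, 233]
233 [233, 233, 233, 233, 233, 234, 230, 182, 184, 185, 185, 190, 148, 71, 74, 76, 76, 76, 75, 77, 75, 76, 76, 76, 74, 64, 182, 195, 192, 192, 190, 201, 235, 233, 233, 233, 233, 233]
241 [233, 233, 233, 233, 233, 234, 230, 181, 184, 185, 185, 190, 147, 68, 74, 75, 75, 74, 75, 76, 75, 76, 75, 74, 73, 66, 183, 196, 192, 192, 191, 201, 235, 233, 233, 233, 233, 233]
249 [233, 233, 233, 233, 233, 234, 231, 198, 184, 179, 175, 133, 85, 72, 75, 75, 75, 75, 75, 75, 75, 75, 75, 75, 74, 70, 115, 158, 173, 182, 192, 202, 236, 234, 233, 233, 233, 233]
```

```bash
python3 -m jog '[{"wx":0,"wy":0,"wz":0,"dx":0,"dy":0,"dz":-0.01,"hand":1},{"wx":0,"wy":0,"wz":0,"dx":0,"dy":0,"dz":-0.012,"hand":1},{"wx":0,"wy":0,"wz":0,"dx":0,"dy":0,"dz":-0.012,"hand":1},{"wx":0,"wy":0,"wz":0,"dx":0,"dy":0,"dz":-0.012,"hand":1}]'
python3 chk.py
python3 -m jog '[{"wx":0,"wy":0,"wz":0,"dx":0,"dy":0,"dz":-0.015,"hand":1},{"wx":0,"wy":0,"wz":0,"dx":0,"dy":0,"dz":-0.015,"hand":1},{"wx":0,"wy":0,"wz":0,"dx":0,"dy":0,"dz":0,"hand":1},{"wx":0,"wy":0,"wz":0,"dx":0,"dy":0,"dz":0,"hand":1}]'
python3 chk.py
```

```text
clock: 18.28
tool_pos: [0.5528, 0.1254, 0.1988]
eef_rot: [-0.441, 0.897, -0.0, -0.0]
contact_force: [-0.2, -0.5, -1.8]
opening: 0.224
finger_force: 25.0
clock 18.2833 [0.5528 0.1254 0.1988] yaw err -0.0008140482893663759 d world mm [1.1 2.4] d carrier mm [2.5 0.6] tip z 0.08510405221416276 tilt [-1.e-04 -1.e-04 -1.e+00] F [-0.2 -0.5 -1.8]
clock: 18.62
tool_pos: [0.5527, 0.1255, 0.1913]
eef_rot: [-0.441, 0.897, 0.0, -0.0]
contact_force: [-0.1, -0.4, -1.4]
opening: 0.221
finger_force: 25.0
clock 18.6167 [0.5527 0.1255 0.1913] yaw err -0.0006864010878224747 d world mm [1.2 2.3] d carrier mm [2.6 0.5] tip z 0.07762615977942841 tilt [-6.e-04 -1.e-04 -1.e+00] F [-0.1 -0.4 -1.4]
```

```bash
python3 -m jog '[{"wx":0,"wy":0,"wz":0,"dx":0,"dy":0,"dz":-0.018,"hand":1},{"wx":0,"wy":0,"wz":0,"dx":0,"dy":0,"dz":-0.022,"hand":1},{"wx":0,"wy":0,"wz":0,"dx":0,"dy":0,"dz":-0.022,"hand":1},{"wx":0,"wy":0,"wz":0,"dx":0,"dy":0,"dz":-0.022,"hand":1},{"wx":0,"wy":0,"wz":0,"dx":0,"dy":0,"dz":-0.02,"hand":1}]'
python3 -m jog '[{"wx":0,"wy":0,"wz":0,"dx":0,"dy":0,"dz":-0.014,"hand":1},{"wx":0,"wy":0,"wz":0,"dx":0,"dy":0,"dz":-0.01,"hand":1},{"wx":0,"wy":0,"wz":0,"dx":0,"dy":0,"dz":0,"hand":1},{"wx":0,"wy":0,"wz":0,"dx":0,"dy":0,"dz":0,"hand":1},{"wx":0,"wy":0,"wz":0,"dx":0,"dy":0,"dz":0,"hand":1}]'
python3 chk.py; python3 look.py pics/w10.png | head -3
python3 - <<'E'
from h import *
a=cv2.imread("pics/w10.png")[200:290,270:364]
for c in("scene","side"): cv2.imwrite(f"pics/{c}1.png",r.snapshot(c)[:,:,::-1])
b=cv2.imread("pics/scene1.png")[150:310,300:460]; d=cv2.imread("pics/side1.png")[160:400,160:340]
f=lambda x,w,h: cv2.resize(x,(w,h),interpolation=2)
cv2.imwrite("pics/final.png",np.hstack([np.vstack([f(a,300,290),f(b,300,300)]),f(d,442,590)]))
E
```

```text
clock: 19.03
tool_pos: [0.5527, 0.1253, 0.1648]
eef_rot: [-0.441, 0.897, 0.0, -0.0]
contact_force: [-0.7, -0.4, -1.5]
opening: 0.226
finger_force: 25.0
clock: 19.45
tool_pos: [0.553, 0.1257, 0.1599]
eef_rot: [-0.441, 0.897, 0.0, 0.0]
contact_force: [0.0, 0.5, -2.5]
opening: 0.227
finger_force: 25.0
clock 19.45 [0.553  0.1257 0.1599] yaw err -0.0007382328437746111 d world mm [0.9 2.1] d carrier mm [2.2 0.6] tip z 0.04618743395269603 tilt [ 4.e-04  3.e-04 -1.e+00] F [ 0.   0.5 -2.5]
tip front [316.4, 218.3] shoulder front [316.4, 216.5] mark [316.4, 241.5]
mouth front [317.4, 236.2] back [317.4, 283.5] sides [302.0, 260.5] [332.7, 260.4]
col317 from 228 [233, 233, 233, 233, 233, 233, 234, 226, 217, 181, 120, 70, 75, 75, 77, 46, 29, 61, 78, 75, 75, 74, 74, 74, 74, 73, 79, 93, 104, 104, 103, 104, 104, 103, 103, 104, 104, 104, 104, 103, 104, 104, 104, 104, 104, 104, 104, 104, 104, 104, 105, 104, 104, 104, 104, 104, 105, 104, 105, 105, 105, 105, 105, 105, 105, 105, 105, 106, 105, 105, 105, 105, 105, 105, 105, 105, 106, 105, 105, 105, 105, 105, 105, 105, 106, 105, 106, 106, 106, 106]
```

View pics/final.png

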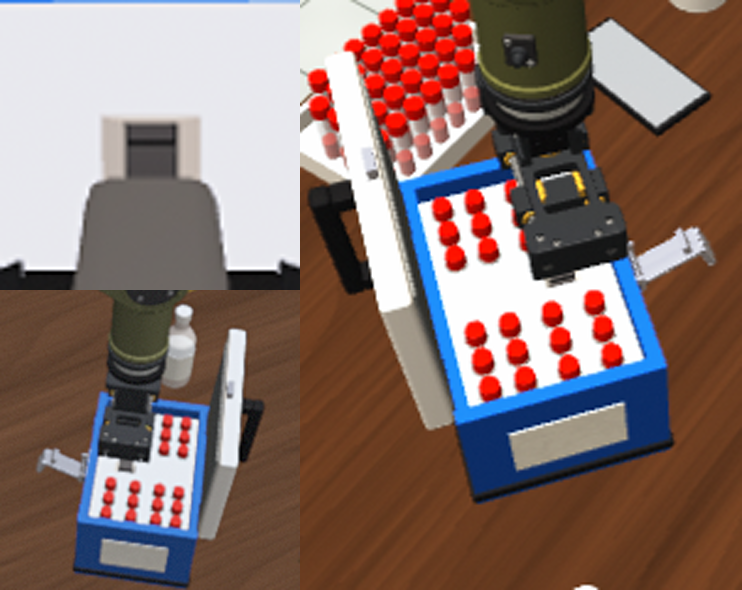

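The lid stands upright, the latch is open and the probe is free in the port. The mark is about 1 mm high, so I lower it by that much and let it settle.

```bash
python3 -m jog '[{"wx":0,"wy":0,"wz":0,"dx":0,"dy":0,"dz":-0.005,"hand":1},{"wx":0,"wy":0,"wz":0,"dx":0,"dy":0,"dz":0,"hand":1},{"wx":0,"wy":0,"wz":0,"dx":0,"dy":0,"dz":0,"hand":1},{"wx":0,"wy":0,"wz":0,"dx":0,"dy":0,"dz":0,"hand":1},{"wx":0,"wy":0,"wz":0,"dx":0,"dy":0,"dz":0,"hand":1}]'
python3 -m jog '[{"wx":0,"wy":0,"wz":0,"dx":0,"dy":0,"dz":0,"hand":1},{"wx":0,"wy":0,"wz":0,"dx":0,"dy":0,"dz":0,"hand":1},{"wx":0,"wy":0,"wz":0,"dx":0,"dy":0,"dz":0,"hand":1},{"wx":0,"wy":0,"wz":0,"dx":0,"dy":0,"dz":0,"hand":1}]'
python3 chk.py
```

```text
clock: 20.02
tool_pos: [0.5529, 0.1255, 0.1584]
eef_rot: [-0.441, 0.897, 0.0, -0.0]
contact_force: [-0.3, 0.1, -1.4]
opening: 0.223
finger_force: 25.0
clock: 20.35
tool_pos: [0.5529, 0.1256, 0.1584]
eef_rot: [-0.441, 0.897, 0.0, -0.0]
contact_force: [0.6, -0.7, -1.6]
opening: 0.222
finger_force: 25.0
clock 20.35 [0.5529 0.1256 0.1584] yaw err -0.000728160251566301 d world mm [1.1 2.2] d carrier mm [2.4 0.5] tip z 0.04469531214250577 tilt [-1.e-04  1.e-04 -1.e+00] F [ 0.6 -0.7 -1.6]
```

```bash
python3 -c "
from plant import r
print(r.finish_job())"
```

```text
the job is handed in; nothing more can be done
None
```

I handed the job in at about 20 s of the 72 s: the latch is swung down, the lid stands upright, and the gripper still holds the thermometer upright in the port with its immersion mark within about 1 mm of deck level; the probe went in without force and I touched nothing else.

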